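# Slide a sensor housing along the jig rail into its corner

## Robot

A 7-joint arm with a two-finger parallel gripper is mounted at the origin on the work surface. World frame = base frame: x ahead of the robot, y to its left, z up, the work surface at z = 0. Lengths are in m, angles in rad, forces in N, time in s.
With the tool pointing down it reaches from about 0.425 to 0.825 m from the base axis. Payload 3.6 kg.
Tool frame: the origin (TCP) lies midway between the tips of the shut fingers; the grasp point (between the pads) lies 19 mm behind it; z points along the fingers, y is the direction in which the jaws open and shut (so a half turn about z gives the same grasp; the last joint's range is limited). The gripper opens to 85 mm and grips with 20 to 120 N. Pads are 22 mm wide; open, the fingers measure 114 mm over their backs; the gripper's body (76 mm by 85 mm) begins 54 mm behind the grasp point. The pads swing forward as they close: fully open they stand 13 mm farther back than shut.
Start: joints at [1.315, 0.615, -0.013, 1.423, 0.008, 1.103, -0.04], TCP at [0.147, -0.633, 0.231] pointing down, gripper open.
Joint ranges: [-3.12, 3.12], [-0.3, 2.06], [-1.34, 1.32], [0.26, 2.42], [-1.36, 4.5], [0.01, 1.98], [-2.84, 2.84]. Speed limits (rad/s): [2.79, 2.79, 3.14, 3.14, 3.14, 3.14, 3.14].

## Interface

Orientations are given as a rotation vector (axis times angle).
In Python, from bench import env, imaging, ticket gives the robot as it stands.
- The arm moves only by the shell command python3 -m creep 'ROWS' [FORCE]. ROWS is JSON, a list of rows, each an object with "hand": the finger opening in mm, from 0 to 85.4; "xyz": the shift along the tool's x, y, z in mm, a list of three; "yaw": the turn about the tool's z in degrees. In form: [{"hand": hand, "xyz": [x, y, z], "yaw": yaw}, ...]. A call has 1 to 20 rows; each row is the pose to reach, as a shift and turn from the pose commanded when the call began, along the tool's axes at that moment; what a row does not reach only later rows make up. A row lasts 1/8 s, in which the tool goes at most 62.5 mm and 10.7 degrees, less where a joint would pass 70% of its speed; a pose out of reach is approached as far as the arm can. A call with a gripper value outside its range is refused whole. The fingers move at their own pace and stop on an object; FORCE is the grip in N (left out, the last holds). Time passes only in rows, so rows that repeat a pose let the fingers close. It gives the time, the measured TCP pose, the force and the opening at its end, in the units of the state.
- env.get_obs(): the state, without advancing time (a new reading comes with each control period).
- imaging.grab_frame(name): name is "side" or "top"; returns a dict with "pixels" (420x560x3 uint8, red, green, blue), "depth" (420x560 float32, m along the optical axis (not along the pixel's ray), 0 where there is no reading), "K" (3x3 intrinsics, pixels), "xyz" and "attitude" of the camera in the world. Camera axes: x right, y down, z forward; pixel columns grow to the right and rows downward; lengths in m; the calibration is good to about 2 mm. A picture is of the moment at which its call begins.
- ticket.hand_in(): hands the job in, once; it reports no verdict.
The state is a dict: "t": time; "q": joint angles; "qd": joint speeds; "effort": joint torques, N m; "ee_pos": TCP position; "tool_rot": TCP orientation; "wrist_force": force on the tool from outside, world axes, zero at the start; "torque": the same for the moment, N m; "grip_width": finger opening in m.
Only numpy, scipy, OpenCV 4.12 (cv2) and the standard library are available. Lean on these libraries where they do the work, as an engineer would, in place of code of your own. Each camera call takes 0.05 s, during which the arm holds its last target. There are 200 camera calls.

## Task

With the fingertips, gently push the white sensor housing across the jig until its long side lies flat against the long aluminium rail, well before it gets near either end stop. Then, keeping it pinned against the rail, slide it along into the corner where the rail meets the green stop, so that it touches both, flush, and leave it there. Do not pinch, lift or tip the housing, and leave the spool, bottle and screwdriver where they are.

Things in the scene. Friction and masses are not known exactly. Their poses are not given: they have to be found in the camera images.
- jig: Fixed assembly jig: dark steel plate 130 (x) by 280 (y) by 8 mm thick on the bench; origin at the centre of its underside. y runs along the rail, x points across the plate to the rail. The aluminium rail runs the whole far long edge, 16 mm thick, flat inner face at x = +45 mm, top 32 mm above the bench. Position and yaw vary.
- green_stop: Fixed green end stop: block 65 (x) by 16 (y) by 24 mm high on the plate, axes parallel to the jig's, origin at the centre of its underside. It abuts the rail at one end of the jig: jig x +12.5 mm, jig y +123 or -123 mm (varies), so its inner face is 115 mm from the jig's middle. The wanted corner lies between that face and the rail.
- orange_stop: Fixed orange end stop, same shape, at the other end of the jig. Not the wanted one.
- housing: Loose white slippery plastic sensor housing, dark lens on top: block 40 (x) by 56 (y) by 20 mm high, about 60 g, slides easily on plate and rail. Origin: centre of underside. Starts on the plate near mid-length, centre 55 to 79 mm from the rail face, turned up to 0.6 rad from the jig. Seated, a long side is on the rail and a short side on the green stop: centre 20 mm from the rail face, 28 mm from the stop face.
- spool: Loose blue solder spool standing upright, 60 mm diameter, 42 mm high, origin at the centre of its underside. On the bench beyond one short end of the jig (jig y about +205 to +235 mm). Leave alone.
- flux: Loose amber flux bottle standing, 36 mm diameter, 75 mm high, origin at the centre of its underside. On the bench behind the rail (jig x about +105 to +130 mm). Leave alone.
- driver: Loose screwdriver with a yellow handle, 150 mm long, up to about 30 mm thick, lying along its x axis, origin near its middle at bench level. On the bench beyond the other short end of the jig (jig y about -210 to -240 mm). Leave alone.
There are look-alikes about, which are no part of the job. Of the things shaped like the housing, the white one is meant.

How it is judged:
By the outcome, as a careful person would: the job done as asked, in the order asked, and still so for the second after the job is handed in, with the robot touching nothing.
It also fails if it takes over 64 s, if anything falls off the work surface, if the arm or the gripper's body presses on something with over 40 N, if the wrist force passes 120 N, or if a joint passes its speed limit or range.

## Working session

There is one attempt and no reset: what is moved stays moved. The work goes in short steps, Python scripts to look and compute and a shell command to move; the robot and the scene stay as the last step left them, time stands still between calls to the robot, and variables do not carry over. Pictures are saved under pics/ and viewed, about 8 in all and at most 12, crops included, and the job is handed in when it is done.

```bash
mkdir -p pics; ls; python3 - <<'E'
from bench import env, imaging
import cv2,numpy as np
for n in ("top","side"):
    f=imaging.grab_frame(n); np.savez(f"{n}0.npz",**f)
    cv2.imwrite(f"pics/{n}0.png",f["pixels"][:,:,::-1]); print(n,f["K"].tolist(),f["xyz"],f["attitude"])
o=env.get_obs(); print(o["t"],o["ee_pos"],o["tool_rot"],o["wrist_force"],o["grip_width"])
E
```

```text
pics
top [[487.44095203477406, 0.0, 280.73280934762386], [0.0, 487.44095203477406, 222.43335617349746], [0.0, 0.0, 1.0]] [0.32348355 0.04315672 1.02279043] [-2.08752418  2.11802722 -0.23894767]
side [[381.4138310023801, 0.0, 273.7750247853313], [0.0, 381.4138310023801, 207.47994519313818], [0.0, 0.0, 1.0]] [0.36204695 0.53516399 0.69504016] [-0.43636411  2.81820436 -0.9918835 ]
0.1 [ 0.14732025 -0.63238663  0.23027586] [-3.11880271e+00 -3.58481555e-01  3.58485315e-04] [ 0.82965595  0.04841047 -0.17031045] 0.08537377846909862
```

View pics/top0.png

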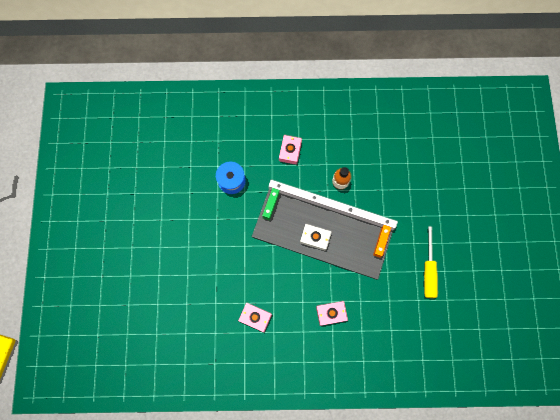

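View pics/side0.png

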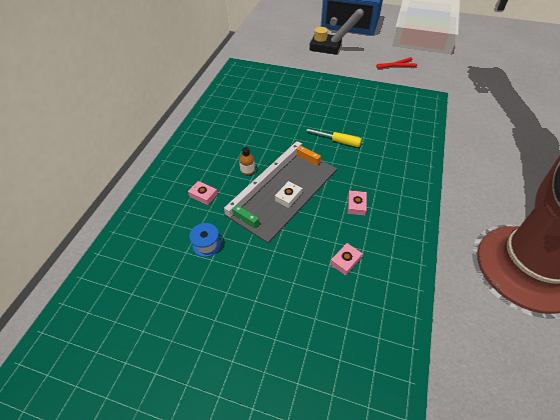

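The top view shows the white housing at (316,237), the green stop at (271,204), the orange stop at (383,241) and the rail from (270,185) to (396,224). Pink look-alikes are at (290,149), (255,317) and (332,313). The side view agrees.

```bash
cat > h.py <<'E'
import numpy as np,cv2
from scipy.spatial.transform import Rotation as R
def cast(f,uv,z):
    uv=np.atleast_2d(uv).astype(float); d=np.c_[uv,np.ones(len(uv))]@np.linalg.inv(f["K"]).T
    d=d@R.from_rotvec(f["attitude"]).as_matrix().T
    p=f["xyz"]; return p+d*((z-p[2])/d[:,2])[:,None]
def blob(m,near=None):
    m=cv2.morphologyEx(m.astype(np.uint8),cv2.MORPH_CLOSE,np.ones((3,3)))
    cs,_=cv2.findContours(m,cv2.RETR_EXTERNAL,cv2.CHAIN_APPROX_NONE)
    return sorted([c for c in cs if cv2.contourArea(c)>60],key=cv2.contourArea)[::-1]
def rect(f,c,z):
    p=cast(f,c[:,0]+0.0,z)[:,:2]*1000
    (ctr,wh,a)=cv2.minAreaRect(p.astype(np.float32)); return np.round(ctr,1),np.round(wh,1),round(a,1)
E
python3 - <<'E'
from h import *
for n in ("top","side"):
    f=dict(np.load(n+"0.npz")); hsv=cv2.cvtColor(f["pixels"],cv2.COLOR_RGB2HSV); H,S,V=[hsv[...,i].astype(int) for i in range(3)]
    roi=np.zeros(H.shape,bool)
    if n=="top": roi[165:290,245:410]=1
    else: roi[135:245,215:345]=1
    for nm,m,z in (("white",(S<50)&(V>150),.03),("green",(H>50)&(H<75)&(V>120)&(S>120),.032),("orange",(H>8)&(H<22)&(S>180)&(V>170),.032),("plate",(S<60)&(V<130)&(V>30),.008)):
        for c in blob(m&roi)[:3]: 
            z2=.028 if nm=="white" and cv2.contourArea(c)<450 and 0 else z
            print(n,nm,cv2.contourArea(c),c[:,0].mean(0).round(),rect(f,c,z2), rect(f,c,.028) if nm=="white" else "")
f=dict(np.load("top0.npz"))
print(f["depth"][237,324],f["depth"][250,340],f["depth"][350,300])
E
```

```text
top white 842.0 [333. 204.] (array([590.8, -68.5]), array([281.3,  16.6]), 70.2) (array([591.3, -68.7]), array([281.8,  16.6]), 70.2)
top white 493.0 [315. 236.] (array([520.9, -31.2]), array([57.5, 41.1]), 72.0) (array([521.3, -31.3]), array([57.6, 41.2]), 72.0)
top green 204.5 [270. 203.] (array([593.5,  61.2]), array([17. , 63.8]), 70.2) 
top orange 241.5 [382. 240.] (array([ 510.5, -169. ]), array([18.9, 64. ]), 70.0) 
top orange 65.0 [342. 176.] (array([650. , -90.8]), array([30.7, 25. ]), 66.1) 
top plate 5919.5 [324. 232.] (array([532.5, -48.7]), array([281.6, 116. ]), 70.5) 
side white 500.5 [262. 176.] (array([593.6, -67. ]), array([282.9,  18.2]), 70.4) (array([594.3, -68.8]), array([283.8,  18.2]), 70.4)
side white 344.5 [288. 194.] (array([522.9, -21.5]), array([68.4, 44.6]), 76.4) (array([523.4, -23.2]), array([68.6, 44.7]), 76.4)
side green 133.5 [245. 213.] (array([595.7,  63.4]), array([15.8, 63. ]), 70.0) 
side orange 91.5 [308. 152.] (array([ 512.2, -167.7]), array([15.3, 63.6]), 70.1) 
side plate 4033.0 [274. 198.] (array([545.2, -47.1]), array([280.8, 138.5]), 70.0) 
1.0143706 1.029811 0.9931921
```

```bash
python3 -m creep '[{"hand":25,"xyz":[172,-115,0],"yaw":16},{"hand":25,"xyz":[344,-230,0],"yaw":32.9},{"hand":25,"xyz":[344,-230,0],"yaw":32.9},{"hand":25,"xyz":[344,-230,0],"yaw":32.9},{"hand":25,"xyz":[344,-230,0],"yaw":32.9},{"hand":25,"xyz":[344,-230,0],"yaw":32.9},{"hand":25,"xyz":[344,-230,50],"yaw":32.9},{"hand":25,"xyz":[461,-526,130],"yaw":32.9},{"hand":25,"xyz":[461,-526,130],"yaw":32.9},{"hand":25,"xyz":[461,-526,130],"yaw":32.9},{"hand":25,"xyz":[461,-526,130],"yaw":32.9},{"hand":25,"xyz":[461,-526,130],"yaw":32.9},{"hand":25,"xyz":[461,-526,130],"yaw":32.9},{"hand":25,"xyz":[461,-526,130],"yaw":32.9},{"hand":25,"xyz":[461,-526,130],"yaw":32.9}]'
cat > st.py <<'E'
from h import *
from bench import env
o=env.get_obs(); C=np.array([541,-50.5]); a=np.radians(70.2); e=np.array([np.cos(a),np.sin(a)]); n=np.array([e[1],-e[0]])
p=o["ee_pos"]*1000; M=R.from_rotvec(o["tool_rot"]).as_matrix(); d=p[:2]-C
print("t",o["t"],"tcp",p.round(1),"jig",(d@n).round(1),(d@e).round(1),"toolx deg",np.degrees(np.arctan2(M[1,0],M[0,0])).round(2),"tilt z",M[:,2].round(3),"F",o["wrist_force"].round(1),"jigF",(o["wrist_force"][:2]@n).round(1),(o["wrist_force"][:2]@e).round(1),"w",(o["grip_width"]*1000).round(1))
E
python3 st.py
```

```text
t: 1.98
ee_pos: [0.477, -0.0185, 0.1016]
tool_rot: [3.093, -0.545, 0.001]
wrist_force: [0.5, -0.0, 0.1]
grip_width: 0.0253Traceback (most recent call last):
  File "st.py", line 5, in <module>
    print("t",o["t"],"tcp",p.round(1),"jig",(d@n).round(1),(d@e).round(1),"toolx deg",np.degrees(np.arctan2(M[1,0],M[0,0])).round(2),"tilt z",M[:,2].round(3),"F",o["wrist_force"].round(1),"jigF",(o["wrist_force"][:2]@n).round(1),(o["wrist_force"][:2]@e).round(1),"w",(o["grip_width"]*1000).round(1))
                                                                                                                                                                                                                                                                           ^^^^^^^^^^^^^^^^^^^^^^^^^^^^
AttributeError: 'float' object has no attribute 'round'
```

```bash
sed -i 's/(o\["grip_width"\]\*1000).round(1)/round(o["grip_width"]*1000,1)/' st.py; python3 st.py; python3 -m creep '[{"hand":25,"xyz":[0,0,45],"yaw":0},{"hand":25,"xyz":[0,0,75],"yaw":0},{"hand":25,"xyz":[0,0,87],"yaw":0},{"hand":25,"xyz":[0,0,87],"yaw":0}]' >/dev/null; python3 st.py
cat > pic.py <<'E'
import sys; from h import *; from bench import imaging
n,x,y,w,hh,out=sys.argv[1],*map(int,sys.argv[2:6]),sys.argv[6]
f=imaging.grab_frame(n); np.savez(out+".npz",**f)
cv2.imwrite(f"pics/{out}.png",cv2.resize(f["pixels"][y:y+hh,x:x+w,::-1],None,fx=4,fy=4,interpolation=cv2.INTER_CUBIC))
E
python3 pic.py side 190 120 180 140 s1
```

```text
t 1.975 tcp [477.  -18.5 101.6] jig -71.0 8.4 toolx deg -19.98 tilt z [ 0.    -0.001 -1.   ] F [ 0.5 -0.   0.1] jigF 0.5 0.1 w 25.3
t 2.475 tcp [477.  -17.6  14.3] jig -71.4 9.3 toolx deg -19.93 tilt z [-0.001 -0.001 -1.   ] F [-0.  -0.3  0.7] jigF 0.0 -0.3 w 24.6
```

View pics/s1.png

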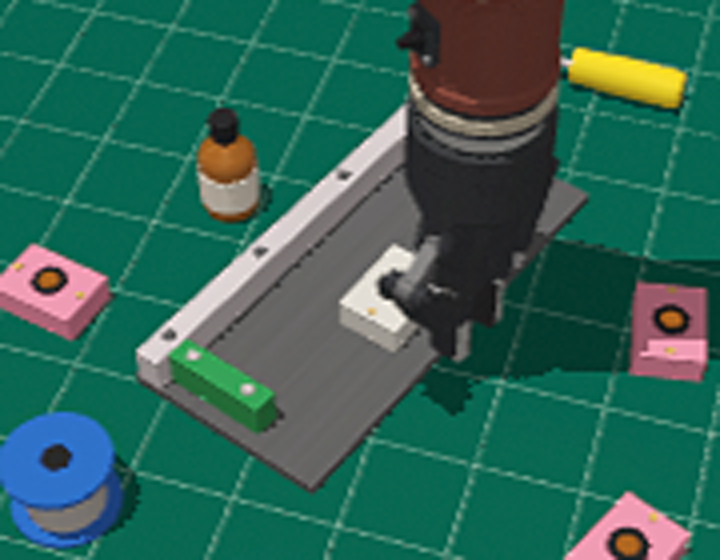

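The fingertips are behind the housing's far long side, clear of it. Housing at crop (385,300), fingertips around (455,345).

```bash
python3 -m creep '[{"hand":25,"xyz":[6,-1,0],"yaw":0},{"hand":25,"xyz":[11,-2,0],"yaw":0},{"hand":25,"xyz":[14,-2,0],"yaw":0},{"hand":25,"xyz":[17,-2,0],"yaw":0},{"hand":25,"xyz":[20,-2,0],"yaw":0},{"hand":25,"xyz":[23,-2,0],"yaw":0},{"hand":25,"xyz":[26,-2,0],"yaw":0},{"hand":25,"xyz":[29,-2,0],"yaw":0},{"hand":25,"xyz":[32,-2,0],"yaw":0},{"hand":25,"xyz":[35,-2,0],"yaw":0},{"hand":25,"xyz":[38,-2,0],"yaw":0},{"hand":25,"xyz":[41,-2,0],"yaw":0},{"hand":25,"xyz":[44,-2,0],"yaw":0},{"hand":25,"xyz":[47,-2,0],"yaw":0},{"hand":25,"xyz":[50,-2,0],"yaw":0},{"hand":25,"xyz":[52,-2,0],"yaw":0},{"hand":25,"xyz":[54,-2,0],"yaw":0},{"hand":25,"xyz":[56,-2,0],"yaw":0},{"hand":25,"xyz":[58,-2,0],"yaw":0},{"hand":25,"xyz":[58,-2,0],"yaw":0}]' >/dev/null; python3 st.py; python3 pic.py side 190 120 180 140 s2
```

```text
t 5.025 tcp [532.6 -34.   14.4] jig -13.5 12.7 toolx deg -19.8 tilt z [ 0. -0. -1.] F [-0.2  0.1  0.4] jigF -0.2 0.0 w 25.1
```

View pics/s2.png

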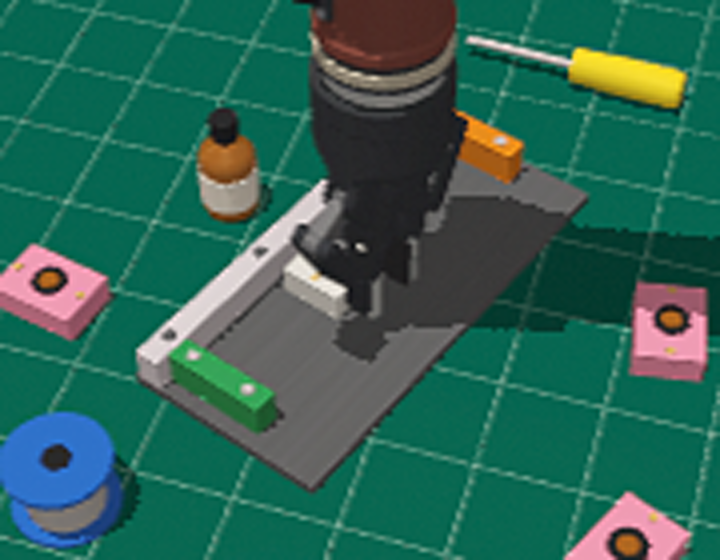

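The housing is ahead of the fingers, close to the rail (crop (310,285)) and mid-length. I'll continue slowly to contact.

```bash
python3 -m creep '[{"hand":25,"xyz":[1.5,0,0],"yaw":0},{"hand":25,"xyz":[3,0,0],"yaw":0},{"hand":25,"xyz":[4.5,0,0],"yaw":0},{"hand":25,"xyz":[5.5,0,0],"yaw":0},{"hand":25,"xyz":[6.5,0,0],"yaw":0},{"hand":25,"xyz":[7,0,0],"yaw":0},{"hand":25,"xyz":[7,0,0],"yaw":0}]' >/dev/null; python3 st.py; python3 -m creep '[{"hand":25,"xyz":[0.7,0,0],"yaw":0},{"hand":25,"xyz":[1.3,0,0],"yaw":0},{"hand":25,"xyz":[2,0,0],"yaw":0},{"hand":25,"xyz":[2,0,0],"yaw":0}]' >/dev/null; python3 st.py
```

```text
t 5.95 tcp [539.  -36.3  14.3] jig -6.7 12.7 toolx deg -19.79 tilt z [ 0.  0. -1.] F [ 0.3 -0.2  0.3] jigF 0.4 -0.0 w 24.8
t 6.45 tcp [540.6 -36.9  14.3] jig -5.0 12.7 toolx deg -19.79 tilt z [-0.001  0.    -1.   ] F [-0.3  0.7  0.1] jigF -0.5 0.5 w 25.3
```

No contact force yet; small steps onward.

```bash
for i in 1 ; do python3 -m creep '[{"hand":25,"xyz":[0.7,0,0],"yaw":0},{"hand":25,"xyz":[1.3,0,0],"yaw":0},{"hand":25,"xyz":[1.3,0,0],"yaw":0}]' >/dev/null; python3 st.py;  python3 -m creep '[{"hand":25,"xyz":[0.7,0,0],"yaw":0},{"hand":25,"xyz":[1.3,0,0],"yaw":0},{"hand":25,"xyz":[1.3,0,0],"yaw":0}]' >/dev/null; python3 st.py; done; python3 pic.py top 245 165 180 125 t3
```

```text
t 6.825 tcp [540.6 -37.   14.1] jig -5.0 12.6 toolx deg -19.78 tilt z [-0.003  0.001 -1.   ] F [-3.1  2.   1.4] jigF -3.5 0.8 w 25.0
t 7.2 tcp [540.6 -37.   13.9] jig -5.0 12.6 toolx deg -19.77 tilt z [-0.006  0.001 -1.   ] F [-5.4  2.1  3.5] jigF -5.8 0.2 w 25.3
```

View pics/t3.png

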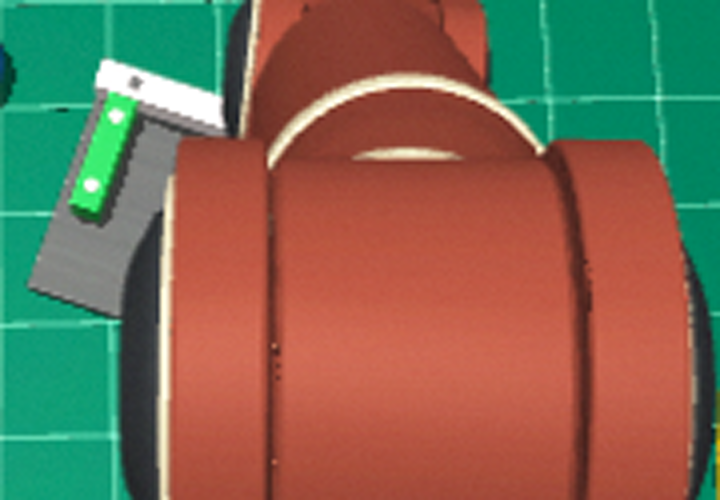

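Contact confirmed: the TCP stops at jig x −5 (expected about −6) with about 6 N against the rail. The top camera is blocked by the arm, so I'll use the side one. I'll test whether friction at the fingertips carries the pinned housing along the rail.

```bash
python3 - <<'E'
E
cat > hs.py <<'E'
from h import *; from bench import imaging
import sys
f=imaging.grab_frame("side"); hsv=cv2.cvtColor(f["pixels"],cv2.COLOR_RGB2HSV); H,S,V=[hsv[...,i].astype(int) for i in range(3)]
# near vertical/top corner region: print jig coords extents of white pixels cast on z=.028, not rail
C=np.array([541,-50.5]); a=np.radians(70.2); e=np.array([np.cos(a),np.sin(a)]); n=np.array([e[1],-e[0]])
vv,uu=np.nonzero((S<50)&(V>140)); P=cast(f,np.c_[uu,vv],.028)[:,:2]*1000-C
j=np.c_[P@n,P@e]; k=(j[:,0]>-60)&(j[:,0]<38)&(abs(j[:,1])<118); j=j[k]
print("n",k.sum(),"x",np.percentile(j[:,0],[2,98]).round(1),"y",np.percentile(j[:,1],[2,50,98]).round(1)) if k.sum() else print("none")
cv2.imwrite(f"pics/{sys.argv[1]}.png",cv2.resize(f["pixels"][120:260,190:370,::-1],None,fx=4,fy=4,interpolation=cv2.INTER_CUBIC))
E
python3 hs.py s4; python3 -m creep '[{"hand":25,"xyz":[0,-1,0],"yaw":0},{"hand":25,"xyz":[0,-3,0],"yaw":0},{"hand":25,"xyz":[0,-5,0],"yaw":0},{"hand":25,"xyz":[0,-7,0],"yaw":0},{"hand":25,"xyz":[0,-8,0],"yaw":0}]'>/dev/null; python3 st.py; python3 hs.py s5
python3 - <<'E'
import cv2,numpy as np
a,b=[cv2.imread(f"pics/s{i}.png")[160:400,220:480] for i in (4,5)]
cv2.imwrite("pics/s45.png",np.hstack([a,b]))
E
```

```text
n 103 x [-0.2 37.7] y [ 5.2 43.5 52.5]
t 7.925 tcp [542.8 -30.8  13.7] jig -5.0 19.2 toolx deg -19.83 tilt z [-0.007 -0.    -1.   ] F [-5.2  0.4  3.5] jigF -5.0 -1.3 w 24.8
n 98 x [-0.1 37.7] y [35.6 49.7 58.5]
```

View pics/s45.png

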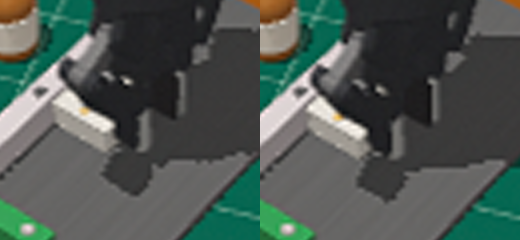

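The housing follows: its leading end advanced about 6 mm for 6.6 mm of finger travel, with 5 N normal and 1.3 N drag. The fingers lead too far, though, and would touch the green stop first. I'll back off, narrow them, set them a little rearward and press again.

```bash
python3 -m creep '[{"hand":25,"xyz":[-4,0,0],"yaw":0},{"hand":25,"xyz":[-9,0,0],"yaw":0},{"hand":12,"xyz":[-12,4,0],"yaw":0},{"hand":10,"xyz":[-12,8,0],"yaw":0},{"hand":10,"xyz":[-12,8,0],"yaw":0},{"hand":10,"xyz":[-12,8,0],"yaw":0},{"hand":10,"xyz":[-8,8,0],"yaw":0},{"hand":10,"xyz":[-5,8,0],"yaw":0},{"hand":10,"xyz":[-3,8,0],"yaw":0},{"hand":10,"xyz":[-2,8,0],"yaw":0},{"hand":10,"xyz":[-1,8,0],"yaw":0},{"hand":10,"xyz":[0,8,0],"yaw":0},{"hand":10,"xyz":[0.5,8,0],"yaw":0},{"hand":10,"xyz":[0.5,8,0],"yaw":0}]'>/dev/null; python3 st.py; python3 hs.py s6
```

```text
t 9.725 tcp [540.6 -37.   13.8] jig -5.0 12.5 toolx deg -19.75 tilt z [-0.007  0.002 -1.   ] F [-5.3  2.5  2.5] jigF -5.8 0.5 w 10.2
n 155 x [ 1.8 37.6] y [25.7 44.5 58.9]
```

View pics/s6.png

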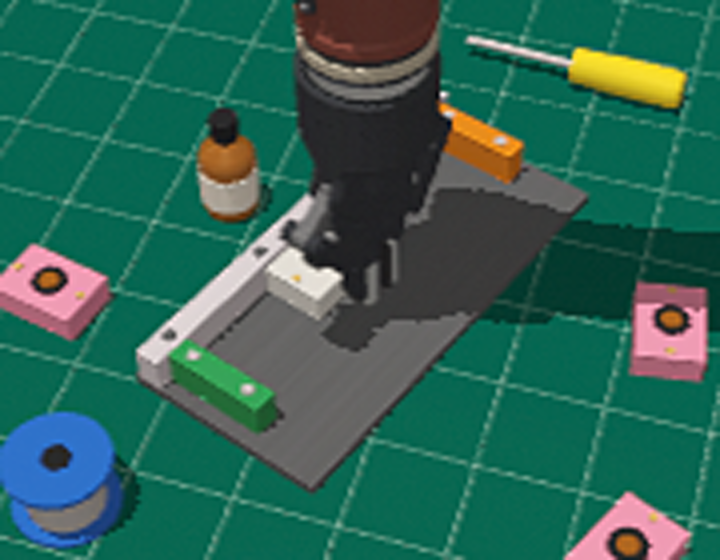

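The fingers now trail the housing's leading end by about 14 mm (housing lead face at crop (300,300)). I'll slide it along.

```bash
python3 -m creep '[{"hand":10,"xyz":[0,-1,0],"yaw":0},{"hand":10,"xyz":[0,-3,0],"yaw":0},{"hand":10,"xyz":[0,-6,0],"yaw":0},{"hand":10,"xyz":[0,-9,0],"yaw":0},{"hand":10,"xyz":[0,-12,0],"yaw":0},{"hand":10,"xyz":[0,-15,0],"yaw":0},{"hand":10,"xyz":[0,-18,0],"yaw":0},{"hand":10,"xyz":[0,-21,0],"yaw":0},{"hand":10,"xyz":[0,-24,0],"yaw":0},{"hand":10,"xyz":[0,-27,0],"yaw":0},{"hand":10,"xyz":[0,-29,0],"yaw":0},{"hand":10,"xyz":[0,-30,0],"yaw":0},{"hand":10,"xyz":[0,-30,0],"yaw":0}]'>/dev/null; python3 st.py; python3 hs.py s7
```

```text
t 11.4 tcp [550.4  -9.8  13.6] jig -4.9 41.5 toolx deg -19.8 tilt z [-0.007  0.    -1.   ] F [-5.9  0.3  2.5] jigF -5.6 -1.7 w 10.0
n 157 x [-2.1 37. ] y [56.  72.6 86.4]
```

```bash
python3 -m creep '[{"hand":10,"xyz":[0,-1,0],"yaw":0},{"hand":10,"xyz":[0,-3,0],"yaw":0},{"hand":10,"xyz":[0,-6,0],"yaw":0},{"hand":10,"xyz":[0,-9,0],"yaw":0},{"hand":10,"xyz":[0,-12,0],"yaw":0},{"hand":10,"xyz":[0,-15,0],"yaw":0},{"hand":10,"xyz":[0,-18,0],"yaw":0},{"hand":10,"xyz":[0,-21,0],"yaw":0},{"hand":10,"xyz":[0,-24,0],"yaw":0},{"hand":10,"xyz":[0,-27,0],"yaw":0},{"hand":10,"xyz":[0,-30,0],"yaw":0},{"hand":10,"xyz":[0,-32,0],"yaw":0},{"hand":10,"xyz":[0,-33,0],"yaw":0},{"hand":10,"xyz":[0,-33,0],"yaw":0}]'>/dev/null; python3 st.py; python3 hs.py s8
python3 -m creep '[{"hand":10,"xyz":[0,-1,0],"yaw":0},{"hand":10,"xyz":[0,-2,0],"yaw":0},{"hand":10,"xyz":[0,-3,0],"yaw":0},{"hand":10,"xyz":[0,-3,0],"yaw":0}]'>/dev/null; python3 st.py
python3 -m creep '[{"hand":10,"xyz":[0,-1,0],"yaw":0},{"hand":10,"xyz":[0,-2,0],"yaw":0},{"hand":10,"xyz":[0,-2,0],"yaw":0}]'>/dev/null; python3 st.py; python3 hs.py s9
```

```text
t 13.2 tcp [561.7  21.3  13.6] jig -4.8 74.6 toolx deg -19.78 tilt z [-0.007  0.    -1.   ] F [-4.8  0.1  1.8] jigF -4.6 -1.5 w 10.3
n 120 x [ 4.8 37.7] y [ 66.4 103.4 114.6]
t 13.75 tcp [562.7  24.1  13.6] jig -4.9 77.5 toolx deg -19.79 tilt z [-0.007 -0.    -1.   ] F [-5.3  0.2  1.6] jigF -5.1 -1.6 w 9.9
t 14.125 tcp [563.4  26.   13.6] jig -4.9 79.5 toolx deg -19.79 tilt z [-0.007 -0.    -1.   ] F [-4.7  0.6  1.7] jigF -4.6 -1.1 w 10.2
n 89 x [ 6.7 37.8] y [ 71.  105.5 114.7]
```

View pics/s9.png

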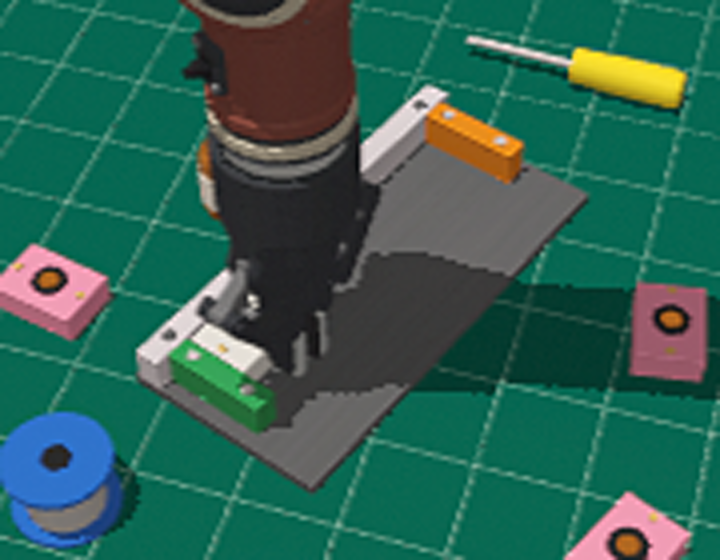

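The housing is right beside the green stop (white top at crop (235,348)), with no sign yet of end contact. I'll go a few millimetres more while watching the force.

```bash

python3 -m creep '[{"hand":10,"xyz":[0,-1,0],"yaw":0},{"hand":10,"xyz":[0,-1.5,0],"yaw":0},{"hand":10,"xyz":[0,-1.5,0],"yaw":0}]'>/dev/null; python3 st.py
python3 -m creep '[{"hand":10,"xyz":[0,-1,0],"yaw":0},{"hand":10,"xyz":[0,-1.5,0],"yaw":0},{"hand":10,"xyz":[0,-1.5,0],"yaw":0}]'>/dev/null; python3 st.py
python3 -m creep '[{"hand":10,"xyz":[0,-1,0],"yaw":0},{"hand":10,"xyz":[0,-1.5,0],"yaw":0},{"hand":10,"xyz":[0,-1.5,0],"yaw":0}]'>/dev/null; python3 st.py
```

```text
t 14.55 tcp [563.9  27.3  13.6] jig -4.8 80.9 toolx deg -19.8 tilt z [-0.007 -0.    -1.   ] F [-5.7  0.6  1.5] jigF -5.5 -1.4 w 10.3
t 14.925 tcp [564.3  28.6  13.5] jig -4.8 82.3 toolx deg -19.8 tilt z [-0.007 -0.    -1.   ] F [-5.6  0.2  2.4] jigF -5.4 -1.8 w 10.1
t 15.3 tcp [564.8  29.9  13.4] jig -4.9 83.7 toolx deg -19.8 tilt z [-0.008 -0.    -1.   ] F [-5.7  0.4  0.4] jigF -5.5 -1.5 w 10.1
```

```bash

python3 -m creep '[{"hand":10,"xyz":[0,-1,0],"yaw":0},{"hand":10,"xyz":[0,-2,0],"yaw":0},{"hand":10,"xyz":[0,-2,0],"yaw":0}]'>/dev/null; python3 st.py
python3 -m creep '[{"hand":10,"xyz":[0,-1,0],"yaw":0},{"hand":10,"xyz":[0,-2,0],"yaw":0},{"hand":10,"xyz":[0,-2,0],"yaw":0}]'>/dev/null; python3 st.py; python3 hs.py s10
python3 - <<'E'
import cv2,numpy as np
a,b=[cv2.imread(f"pics/s{i}.png")[280:460,120:320] for i in (9,10)]
cv2.imwrite("pics/s910.png",cv2.resize(np.hstack([a,b]),None,fx=2,fy=2))
E
```

```text
t 15.675 tcp [565.5  31.8  13.3] jig -4.8 85.7 toolx deg -19.8 tilt z [-0.008 -0.    -1.   ] F [-5.1 -0.5  0.2] jigF -4.6 -2.2 w 10.2
t 16.05 tcp [566.2  33.7  13.3] jig -4.8 87.7 toolx deg -19.79 tilt z [-0.008 -0.    -1.   ] F [-4.7 -0.5 -1. ] jigF -4.2 -2.0 w 10.1
n 42 x [ 3.9 37.6] y [ 55.1 110.9 115.4]
```

View pics/s910.png

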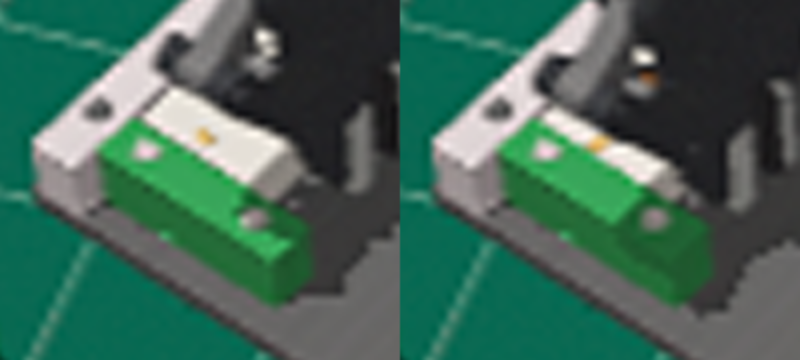

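The housing looks to be at the stop; its top marker moved less than the fingers did. I'll retreat straight back, lift, swing clear and measure from above.

```bash
python3 -m creep '[{"hand":10,"xyz":[-4,0,0],"yaw":0},{"hand":10,"xyz":[-12,0,0],"yaw":0},{"hand":10,"xyz":[-30,0,0],"yaw":0},{"hand":10,"xyz":[-45,0,-30],"yaw":0},{"hand":10,"xyz":[-45,0,-80],"yaw":0},{"hand":10,"xyz":[-45,50,-100],"yaw":0},{"hand":10,"xyz":[-40,100,-100],"yaw":0},{"hand":10,"xyz":[-40,160,-100],"yaw":0},{"hand":10,"xyz":[-40,220,-100],"yaw":0},{"hand":10,"xyz":[-40,280,-100],"yaw":0},{"hand":10,"xyz":[-40,320,-100],"yaw":0},{"hand":10,"xyz":[-40,320,-100],"yaw":0},{"hand":10,"xyz":[-40,320,-100],"yaw":0}]'>/dev/null; python3 st.py; python3 pic.py top 245 165 180 125 t11
python3 pic.py side 190 120 180 140 s11
python3 - <<'E'
from h import *
C=np.array([541,-50.5]); a=np.radians(70.2); e=np.array([np.cos(a),np.sin(a)]); n=np.array([e[1],-e[0]])
f=dict(np.load("t11.npz")); hsv=cv2.cvtColor(f["pixels"],cv2.COLOR_RGB2HSV); H,S,V=[hsv[...,i].astype(int) for i in range(3)]
def J(m,z):
    vv,uu=np.nonzero(m); P=cast(f,np.c_[uu,vv],z)[:,:2]*1000-C; return np.c_[P@n,P@e]
j=J((S<60)&(V>140),.028); k=(j[:,0]>-20)&(j[:,0]<43)&(j[:,1]>30)&(j[:,1]<118); j=j[k]
print("housing x",np.percentile(j[:,0],[0,2,50,98,100]).round(1),"y",np.percentile(j[:,1],[0,2,50,98,100]).round(1))
print(cv2.minAreaRect(j.astype(np.float32)))
g=J((H>50)&(H<75)&(V>120)&(S>120),.032); g=g[(g[:,1]>95)&(g[:,1]<145)&(g[:,0]<50)&(g[:,0]>-30)]; print("green y",np.percentile(g[:,1],[0,2,98,100]).round(1))
E
```

```text
t 17.725 tcp [ 424.4 -252.9  114.6] jig -41.1 -230.0 toolx deg -19.74 tilt z [ 0.002  0.    -1.   ] F [0.3 0.  0.1] jigF 0.3 0.1 w 9.9
housing x [ 1.1  1.7 19.6 42.  42.5] y [ 58.2  59.4  86.3 113.9 115.2]
((21.712995529174805, 86.75282287597656), (57.04511642456055, 41.4207649230957), 89.828857421875)
green y [114.1 115.  131.  131.4]
```

View pics/t11.png

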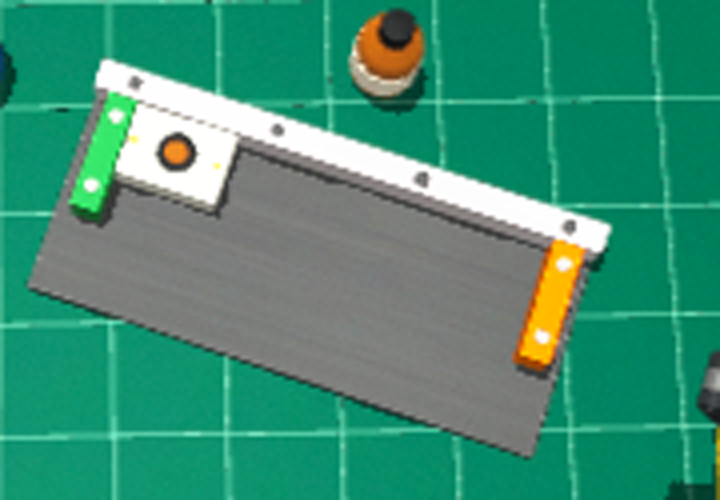

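The top view shows the housing square in the corner (centre at crop (177,152)): flush to the rail and touching the green stop at (105,155). Its measured centre is jig (≈22–25, 86.8), angle within 0.2°. The fingertip drag rose from 1.5 to 2.2 N as it met the stop. Everything is clear, so I'll do a quick check of the bystanders and hand in.

```bash
python3 - <<'E'
from h import *
from bench import ticket
A=dict(np.load("side0.npz"));B=dict(np.load("s11.npz"))
for nm,(h0,h1),(y0,y1,x0,x1) in (("spool",(100,125),(215,265,180,230)),("driver",(22,35),(125,155,325,370)),("flux",(5,20),(145,180,230,262))):
    r=[]
    for f in (A,B):
        h=cv2.cvtColor(f["pixels"],cv2.COLOR_RGB2HSV)[y0:y1,x0:x1]; m=(h[...,0]>=h0)&(h[...,0]<=h1)&(h[...,1]>120)&(h[...,2]>80)
        r+=[np.argwhere(m).mean(0).round(1).tolist(),int(m.sum())]
    print(nm,r)
print(ticket.hand_in())
E
```

```text
spool [[23.2, 24.4], 679, [23.3, 24.4], 681]
driver [[14.0, 21.4], 276, [14.0, 21.5], 278]
flux [[16.0, 16.4], 140, [16.0, 16.4], 141]
the job is handed in; nothing more can be done
None
```

I pushed the white housing onto the rail near mid-length. I then pinned it with about 5 N and slid it along the rail into the green-stop corner, withdrew, and handed in at about 18 s.

**Position:** From above, the housing sits square in the corner. Its centre along the rail is at jig y 86.8 mm (seated is 87), and its angle is within 0.2° of the jig.

**Across the rail:** The camera read jig x 22 mm against an ideal of 25. I put this down to the mask cutting off the rail side and catching the housing's near side face. The force contact at the rail put it within about 1 mm.

**Contact with the stop:** I judged this from three things: drag rising from 1.5 to 2.2 N, the fingers then slipping past the housing, and the top picture. I did not do a separate nudge on the end. The top camera resolves about 2 mm per pixel, so it cannot rule out a sub-millimetre gap.

**Bystanders:** The spool, bottle and screwdriver did not move in the side view (0.1 px or less). No wrist force I read was above about 7 N, and the robot was touching nothing at hand-in.

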